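Clamp a washer blank in the deburring fixture

ROBOT

A 6-joint arm with a two-finger parallel gripper is mounted at the origin on the work surface. World frame = base frame: x ahead of the robot, y to its left, z up, the work surface at z = 0. Lengths are in mm, angles in rad, forces in N, time in s.
With the tool pointing down it reaches from about 350 to 975 mm from the base axis. Payload 7.1 kg.
Tool frame: the origin (TCP) lies midway between the tips of the shut fingers; the grasp point (between the pads) lies 19 mm behind it (ctrl.hold_point_z is the distance from the TCP to the grasp point, in mm); z points along the fingers, y is the direction in which the jaws open and shut (so a half turn about z gives the same grasp; the last joint's range is limited). The gripper opens to 88 mm and grips with 3 to 60 N. Pads are 20 mm wide; open, the fingers measure 115 mm over their backs; the gripper's body (75 mm by 178 mm) begins 61 mm behind the grasp point.
Start: joints at [1.317, 0.423, 1.63, -0, 1.089, -0.019], TCP at [145.374, 607.841, 222.675] pointing down, gripper open.
Joint ranges: [-3, 3], [-0.9, 2.11], [0.09, 2.58], [-1.31, 4.45], [0.11, 2.69], [-2.54, 2.54]. Speed limits (rad/s): [2.39, 2.39, 3.01, 3.14, 3.14, 3.14].

INTERFACE

Orientations are given as a rotation vector (axis times angle).
In Python, from workcell import ctrl, eyes gives the robot as it stands.
- The arm moves only by the tool move_arm, never from a script. Its argument "deltas" is a list of rows, each a list of 6 numbers: the shift along the tool's x, y, z in mm, then the turn, a rotation vector about the tool's x, y, z in rad. A call has 1 to 5 rows; each row shifts and turns the pose as measured when the row begins, along the tool's axes as they then stand; what a row does not reach is not made up. A row lasts 1/12 s, in which the tool goes at most 41.7 mm and 7.16 degrees, less where a joint would pass 70% of its speed; a pose out of reach is approached as far as the arm can. A call is refused whole if a number of a shift passes 41.7 or a number of a turn 0.125, either way. A call with a gripper value outside its range is refused whole. "hand" is the closure, from -1 (fully open) to 1 (shut), set as the call begins (left out, the last holds). The fingers move at their own pace and stop on an object; the grip force is fixed at half the most. Time passes only in rows, so rows that do not move let the fingers close. It gives the time, the measured TCP pose, the force and the opening at its end, in the units of the state.
- ctrl.get_obs(): the state, without advancing time (a new reading comes with each control period).
- eyes.get_image(name): name is "scene" or "top"; returns a dict with "frame" (400x640x3 uint8, red, green, blue), "range_z" (400x640 float32, mm along the optical axis (not along the pixel's ray), 0 where there is no reading), "fx", "fy", "cx", "cy" (pixels), "D" ([k1, k2, p1, p2, k3] as OpenCV has them; the pictures are not rectified), "cam_to_world" (4x4, takes a point from camera to world coordinates). Camera axes: x right, y down, z forward; pixel columns grow to the right and rows downward; lengths in mm; the calibration is good to about 2 mm. A picture is of the moment at which its call begins.
- ctrl.close_job(): hands the job in, once; it reports no verdict.
The state is a dict: "t": time; "qpos": joint angles; "qvel": joint speeds; "joint_torque": joint torques, N m; "ee_pos": TCP position; "orientation": TCP orientation; "ft_force": force on the tool from outside, world axes, zero at the start; "moment": the same for the moment, N m; "width": finger opening in mm.
Only numpy, scipy, OpenCV 4.12 (cv2) and the standard library are available. Lean on these libraries where they do the work, as an engineer would, in place of code of your own. Each camera call takes 0.05 s, during which the arm holds its last target.

TASK

Clamp the big washer blank in the blue fixture: with a finger, swing the yellow clamp strap over the blank until it is fully home against its brass stop pin, and only then push the red cam lever down as far as it goes, so that the rubber pad presses on the blank. Nothing is picked up: leave the blank lying in its nest, and leave everything else on the bench where it is.

Things in the scene. Friction and masses are not known exactly. Their poses are not given: they have to be found in the camera images.
- fixture: Blue clamping fixture, fixed to the bench. Origin on the bench surface (z = 0) under the strap's vertical pivot; z up. The base plate is 190 mm (x from -140 to +50) by 110 mm (y -55 to +55), 12 mm high. The nest with the blank is centred at x = -95, y = 0 mm; its four locating pins reach 24 mm above the bench. A dark pivot post (32 mm dia) stands at the origin; a brass stop pin (10 mm dia, 66 mm high) stands at x = -45, y = +18.5 mm.
- pivot (a point): Point on the strap's vertical pivot axis, 56 mm above the bench (the strap's mid-thickness).
- strap (a joint): Swing angle of the strap in rad. 0: fully home against the stop pin, the strap pointing along the fixture's -x over the blank. Positive: swung open, counter-clockwise seen from above, so that at pi/2 it points along the fixture's -y; limit 2.0, starts at 1.2 to 1.9. It is closed by pushing its side clockwise. It stays where it is left (friction 0.25 N m, about 2.5 N at 100 mm from the pivot).
- strap_nose (a point): Middle of the free end of the strap, 125 mm from the pivot axis, 56 mm above the bench. The strap is a yellow-painted steel bar 26 mm wide and 12 mm thick (50 to 62 mm above the bench), with a rubber pad hanging under it 95 mm from the pivot (32 mm dia, underside 30 mm above the bench while the lever is up). The point's -x axis points from the pivot out along the strap.
- lever_hinge (a point): Axis of the cam lever, which is carried by the strap and turns with it: 82 mm above the bench, 5 mm behind the pivot axis (on the side away from the nose). The axis is level and square to the strap.
- lever (a joint): Angle in rad by which the cam lever has been pushed down. 0: fully raised, the lever rising at 1.05 rad (60 deg) above level, pointing away from the strap's nose. 0.95: fully down on its end stop, 0.10 rad above level. Starts at 0 to 0.2. It stays where it is left (friction 0.25 N m, about 3.5 N at 75 mm from the hinge).
- lever_tip (a point): Middle of the far end of the red lever grip, 105 mm from the lever hinge. The grip is 55 mm long, 24 mm wide and 12 mm thick, on a narrower steel arm.
- pad: Black rubber pad under the strap; the cam lowers it 13.7 mm per rad of lever. It is sprung and presses on the blank with about 5 N when the strap is home and the lever down. Origin at its centre; 32 mm dia, 8 mm thick.
- blank: Loose steel washer blank to be clamped, 64 mm outer dia, 20 mm hole, 8 mm thick, lying in the nest on the fixture's base plate, underside 12 mm and top 20 mm above the bench. Origin at the centre of its underside.
- washer_a: Bystander: loose small steel washer, 44 mm dia, 6 mm thick, beside the fixture. Origin at the centre of its underside.
- washer_b: Bystander: loose small washer, 44 mm dia, 6 mm thick, beside the fixture. Origin at the centre of its underside.
- pot: Bystander: white ceramic bowl, 90 mm rim dia, 50 mm high, beside the fixture. Origin at the centre of its underside.
- redbox: Bystander: small red plastic box, 50 x 50 x 36 mm. Origin at the centre of its underside.
- knife: Bystander: deburring knife with yellow handle lying flat along its x axis (-80 to +80 mm), 22 mm wide, 17 mm high. Origin on the bench under it.
- snips: Bystander: black-handled snips lying flat, about 165 mm long (x -118 to +45) and 72 mm wide, 16 mm high. Origin on the bench under the joint.
- flask: Bystander: brown bottle standing upright, 64 mm dia, 190 mm high. Origin at the centre of its underside.
- jar: Bystander: white jar with black cap, 70 mm dia, 90 mm high. Origin at the centre of its underside.
Things that resemble listed ones, but are neither listed nor needed, are in the scene too. Several things have the shape of the fixture; the one meant has the colours described above.

How it is judged (in metres and radians):
On the way, in this order (a step that is already met when the one before it is completed fails the run):
1. the strap is swung fully home over the blank while the cam lever is still up (value of joint strap below 0.07 rad and value of joint lever below 0.45 rad), for 0.2 s.
2. the cam lever is pushed fully down and the pad presses on the blank (value of joint strap below 0.07 rad and value of joint lever above 0.85 rad and contact force between pad and blank above 2 N), for 0.2 s.
At the end, for the whole second after the job is handed in: The strap is within 0.07 rad of its home stop, the lever is down at 0.85 rad or more of its 0.95, the pad presses on the blank with more than 2 N, and the blank lies still in its nest, within 5 mm of where it started (all of step 2 and distance of blank from where it was at the start of the episode below 0.005 m and linear speed of blank below 0.01 m/s); the robot touches nothing.
It fails at once if the cam lever is pushed down (beyond 0.45 rad) while the strap is not home (over 0.15 rad) (value of joint lever above 0.45 rad and value of joint strap above 0.15 rad).
It fails at once if the blank is lifted or pushed out of its nest (moved over 8 mm) (distance of blank from where it was at the start of the episode above 0.008 m).
It fails at once if a bystander is lifted or shifted by more than 20 mm (distance of any of washer_a, washer_b, pot, redbox, knife, snips, flask, jar from where it was at the start of the episode above 0.02 m).
It fails at once if a standing bottle or jar is tipped (angle between any of flask, jar's own z axis and vertical above 0.4 rad).
It also fails if it takes over 48 s, if anything falls off the work surface, if the arm or the gripper's body presses on something with over 40 N, if the wrist force passes 120 N, or if a joint passes its speed limit or range.

## Working session

There is one attempt and no reset: what is moved stays moved. The work goes in short steps, Python scripts to look and compute and a tool call to move; the robot and the scene stay as the last step left them, time stands still between calls to the robot, and variables do not carry over. Pictures are saved under pics/ and viewed, and the job is handed in when it is done.

Besides the shell and the picture viewer there is one more tool, called after "Emit:" by a JSON object that holds its "op" and its "data". move_arm: Moves the arm, as the interface text tells. Its arguments: {"type":"object","properties":{"deltas":{"type":"array"},"hand":{"type":"number"}},"required":["deltas"]}

```bash
mkdir -p pics; ls; python3 - <<'E'
from workcell import ctrl, eyes
import cv2, numpy as np
for n in("scene","top"):
    d=eyes.get_image(n); cv2.imwrite(f"pics/{n}0.png",d["frame"][:,:,::-1]); np.savez(f"{n}0.npz",**d)
    print(n,d["fx"],d["fy"],d["cx"],d["cy"],d["D"],np.round(d["cam_to_world"],3).tolist())
o=ctrl.get_obs();print(o)
E
```

```text
pics
scene 365.61931782348915 365.61931782348915 316.7448039136624 203.32825765689395 [-0.08449648  0.          0.          0.          0.        ] [[0.671, 0.414, -0.615, 1373.109], [0.741, -0.376, 0.556, -753.639], [-0.001, -0.829, -0.559, 888.312], [0.0, 0.0, 0.0, 1.0]]
top 477.7592439430465 477.7592439430465 313.1743781739469 197.98658888730245 [0.01795838 0.         0.         0.         0.        ] [[-0.025, -0.994, 0.103, 381.192], [-1.0, 0.023, -0.019, 5.492], [0.016, -0.103, -0.995, 1613.94], [0.0, 0.0, 0.0, 1.0]]
{'t': 0.1, 'qpos': array([ 1.31697876e+00,  4.23786944e-01,  1.63059900e+00,  9.00041193e-06,
        1.08862002e+00, -1.89873032e-02]), 'qvel': array([ 0.00026953, -0.00169222, -0.00110717, -0.00039849, -0.00079958,
        0.00051354]), 'joint_torque': array([ 1.05482006e-03, -5.45612347e+01, -2.74324286e+01,  6.46108948e-02,
        1.88097346e-02, -3.14135457e-05]), 'ee_pos': array([145.26149669, 607.36473032, 221.97110258]), 'orientation': array([-3.68006537e-01, -3.11976180e+00,  2.19756683e-03]), 'ft_force': array([-0.27464009, -0.82847424, -0.67534661]), 'moment': array([0.02064783, 0.0222467 , 0.05924542]), 'width': 87.88185768933171}
```

View pics/scene0.png

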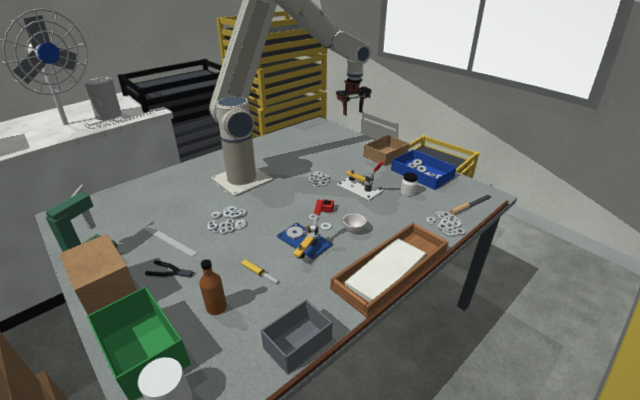

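View pics/top0.png

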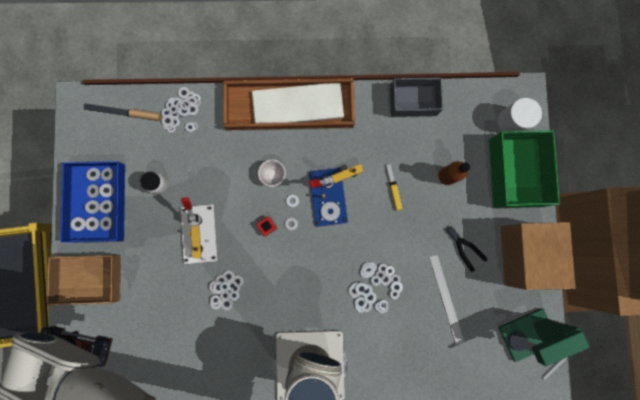

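Two fixtures show in the top view: a white-based one at (198,233) and a blue-based one at (328,197). The blue one fits the description, with its yellow strap and red lever. I'll enlarge it to confirm.

```bash
cat > h.py <<'E'
import numpy as np, cv2
def ray(d,u,v):
    K=np.array([[d["fx"],0,d["cx"]],[0,d["fy"],d["cy"]],[0,0,1.]])
    p=cv2.undistortPoints(np.array([[[u,v]]],float),K,d["D"])[0,0]
    T=d["cam_to_world"]; return T[:3,3],T[:3,:3]@np.array([p[0],p[1],1.])
def onz(d,u,v,z):
    o,r=ray(d,u,v); return o+r*(z-o[2])/r[2]
def proj(d,P):
    T=np.linalg.inv(d["cam_to_world"]); K=np.array([[d["fx"],0,d["cx"]],[0,d["fy"],d["cy"]],[0,0,1.]])
    P=np.atleast_2d(np.array(P,float)); return cv2.projectPoints(P,cv2.Rodrigues(T[:3,:3])[0],T[:3,3],K,d["D"])[0][:,0]
E
python3 - <<'E'
import numpy as np,cv2
from h import *
d=np.load("top0.npz"); f=d["frame"][:,:,::-1]
c=f[145:240,290:410]; c=cv2.resize(c,None,fx=6,fy=6,interpolation=cv2.INTER_CUBIC); cv2.imwrite("pics/c_top.png",c)
s=np.load("scene0.npz"); g=s["frame"][:,:,::-1]
c=cv2.resize(g[195:275,260:380],None,fx=6,fy=6,interpolation=cv2.INTER_CUBIC); cv2.imwrite("pics/c_scene.png",c)
hsv=cv2.cvtColor(f,cv2.COLOR_BGR2HSV)
m=cv2.inRange(hsv,(100,120,40),(130,255,255)); m[:,:300]=0;m[:,360:]=0;m[:150]=0;m[240:]=0
ys,xs=np.nonzero(m); print(cv2.minAreaRect(np.c_[xs,ys].astype(np.float32)), len(xs))
E
```

```text
((327.6812438964844, 196.60919189453125), (55.04618835449219, 31.983617782592773), 82.40535736083984) 1006
```

View pics/c_top.png

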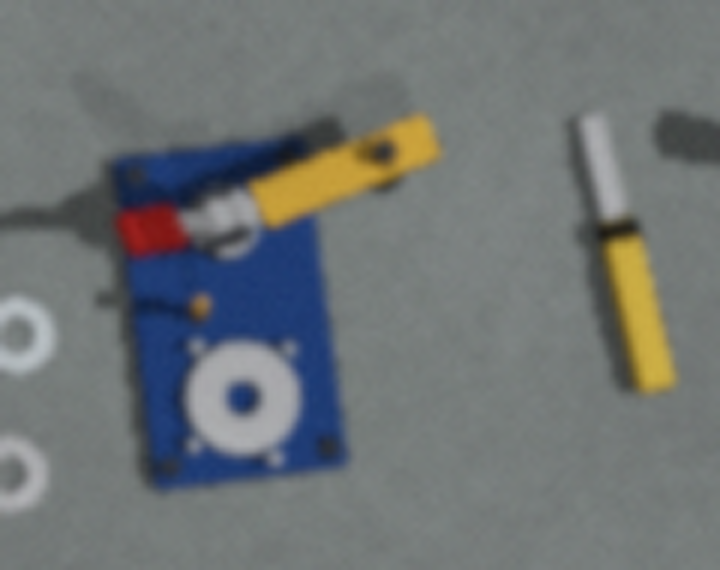

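View pics/c_scene.png

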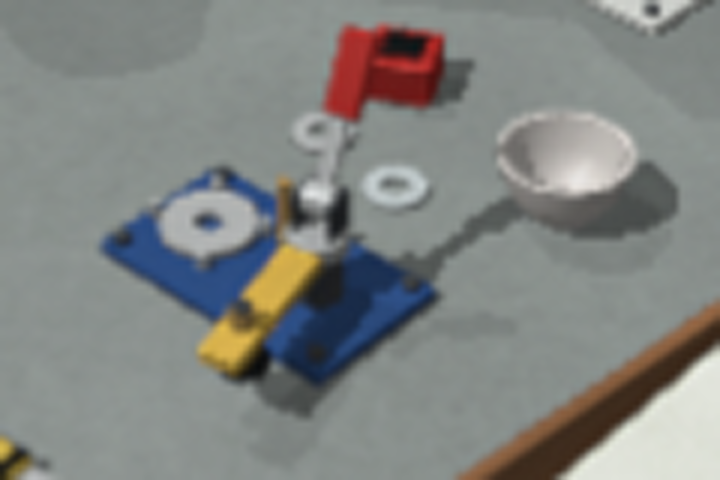

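```bash
python3 - <<'E'
import numpy as np,cv2
from h import *
d=dict(np.load("top0.npz")); s=dict(np.load("scene0.npz"))
def cr(x,y,z): return onz(d,x/6+290-.4,y/6+145-.4,z)
C=[cr(*p,12) for p in((115,158),(300,138),(348,462),(155,488))]
for c in C: print(np.round(c))
# fixture local corners (50,55),(50,-55),(-140,-55),(-140,55)
L=np.array([(50,55),(50,-55),(-140,-55),(-140,55),(-95,0),(-45,18.5)],float)
n=cr(243,398,20); pin=cr(201,304,66)
W=np.array([c[:2] for c in C]+[n[:2],pin[:2]])
lm,wm=L.mean(0),W.mean(0); A=(L-lm);B=W-wm
a=np.arctan2((A[:,0]*B[:,1]-A[:,1]*B[:,0]).sum(),(A*B).sum())
R=np.array([[np.cos(a),-np.sin(a)],[np.sin(a),np.cos(a)]]); t=wm-R@lm
print("yaw",a,"origin",t,"res",np.round(W-(L@R.T+t),1).tolist())
# yellow strap
f=d["frame"][:,:,::-1]; hsv=cv2.cvtColor(f,cv2.COLOR_BGR2HSV)
m=cv2.inRange(hsv,(18,120,120),(35,255,255)); m[:,:325]=0;m[:,370:]=0;m[:155]=0;m[190:]=0
ys,xs=np.nonzero(m); r=cv2.minAreaRect(np.c_[xs,ys].astype(np.float32)); print(r)
b=cv2.boxPoints(r); bw=np.array([onz(d,*q,62) for q in b]); print(np.round(bw,1).tolist())
nose=cr(430,135,62); base=cr(262,203,62); dv=(nose-base)[:2]
# also line pivot-> nose
for v in (dv,nose[:2]-t):
    l=R.T@v; print("theta",np.arctan2(-l[1],-l[0]),np.hypot(*l),nose)
# lever: red tip in top and scene
for n_,dd,box in(("top",d,(305,178,325,190)),("scene",s,(312,196,322,216))):
    fr=dd["frame"][:,:,::-1];h=cv2.cvtColor(fr,cv2.COLOR_BGR2HSV)
    mm=cv2.inRange(h,(0,140,80),(8,255,255))|cv2.inRange(h,(172,140,80),(180,255,255))
    x0,y0,x1,y1=box; k=np.zeros_like(mm);k[y0:y1,x0:x1]=mm[y0:y1,x0:x1]
    ys,xs=np.nonzero(k);print(n_,xs.mean(),ys.mean(),xs.min(),xs.max(),ys.min(),ys.max())
print(np.round(proj(s,[[*t,56],[*(R@[-125*0+0,0]+t),0]]),1))
th=np.arctan2(-(R.T@dv)[1],-(R.T@dv)[0])
dirn=R@np.array([-np.cos(th),-np.sin(th)])
for lv in(0,.1,.2):
    e=1.05-lv
    P=[[*(t-dirn*(5+q*np.cos(e))),82+q*np.sin(e)] for q in(50,105)]
    print(lv,np.round(P,0).tolist(),np.round(proj(d,P),1).tolist(),np.round(proj(s,P),1).tolist())
np.savez("fix.npz",R=R,t=t,a=a,th=th)
for nm,p,z in(("wa",(18,335),6),("wb",(8,473),6)): print(nm,cr(*p,z))
E
```

```text
[639. -12.  12.]
[ 648. -117.   12.]
[ 464. -139.   12.]
[452. -30.  12.]
yaw 0.10401513945974339 origin [595.55795439 -70.13702864] res [[-0.6, -2.1], [-2.9, 2.3], [2.1, 0.7], [1.5, -0.3], [-0.3, -0.4], [0.2, -0.2]]
((347.1379089355469, 172.84483337402344), (8.356289863586426, 31.19681739807129), 68.19859313964844)
[[616.6, -84.9, 62.0], [653.0, -181.5, 62.0], [627.0, -190.8, 62.0], [590.7, -94.3, 62.0]]
theta 1.8310943049586625 99.89272121883019 [ 639.86732797 -184.94724573   62.        ]
theta 1.8351047753192724 123.06383113574455 [ 639.86732797 -184.94724573   62.        ]
top 314.5217391304348 182.82608695652175 309 320 179 186
scene 318.2317073170732 206.78048780487805 315 321 200 214
[[312.7 234.1]
 [312.8 245.8]]
0 [[585.0, -42.0, 125.0], [575.0, -17.0, 173.0]] [[318.9, 182.0], [311.1, 183.2]] [[316.4, 214.2], [319.9, 199.3]]
0.1 [[583.0, -38.0, 123.0], [572.0, -8.0, 167.0]] [[317.7, 182.6], [308.4, 184.5]] [[316.9, 214.2], [321.0, 199.4]]
0.2 [[582.0, -35.0, 120.0], [569.0, -1.0, 161.0]] [[316.5, 183.2], [305.9, 185.8]] [[317.4, 214.3], [322.0, 199.8]]
wa [540.35542333  44.58734809   6.        ]
wb [462.78838544  51.75845514   6.        ]
```

The blue fixture is confirmed: strap open at about 1.83 rad pointing upper right, nose at crop (430,135), lever raised at about 0–0.1 rad with its red grip at crop (150,230), and the blank at crop (243,398). The pivot is near (596,-70) with yaw 0.104. Next I'll move to the opening side of the strap with the fingers shut.

```bash
cat >> h.py <<'E'
from scipy.spatial.transform import Rotation as Ro
def fixw(x,y):
    F=np.load("fix.npz"); return F["R"]@np.array([x,y],float)+F["t"]
def strappt(th,r,off):
    # off: toward the opening (ccw) side
    o=np.array([-np.cos(th),-np.sin(th)]); n=np.array([-o[1],o[0]])
    return fixw(*(r*o+off*n)), float(np.arctan2(n[1],n[0])+np.load("fix.npz")["a"])
def delta(o,pos,yaw=None):
    Rm=Ro.from_rotvec(o["orientation"]).as_matrix()
    d=Rm.T@(np.array(pos)-o["ee_pos"])
    if yaw is None: w=np.zeros(3)
    else:
        y=np.array([np.cos(yaw),np.sin(yaw),0]); z=np.array([0,0,-1.]); x=np.cross(y,z)
        w=Ro.from_matrix(Rm.T@np.c_[x,y,z]).as_rotvec()
    return np.round(d,1),np.round(w,3)
E
python3 - <<'E'
from h import *
from workcell import ctrl
o=ctrl.get_obs(); p,y=strappt(1.833,100,50); print(p,y, delta(o,[*p,230],y))
E
```

```text
[ 678.05111014 -145.60145241] 0.36621881266484674 (array([-693.4, -608.3,   -7.2]), array([-0.001,  0.001,  0.97 ]))
```

Emit:
{"op": "move_arm", "data": {"deltas": [[-30, -26, -6, 0, 0, 0], [-30, -26, -6, 0, 0, 0], [-30, -26, -6, 0, 0, 0], [-30, -26, -6, 0, 0, 0], [-30, -26, -6, 0, 0, 0]], "hand": 1}}

```text
t: 0.52
ee_pos: [259.8, 444.7, 248.8]
orientation: [-0.352, -3.119, 0.007]
ft_force: [0.4, -0.3, 1.7]
width: 57.9
```

Emit:
{"op": "move_arm", "data": {"deltas": [[-30, -26, 0, 0, 0, 0], [-30, -26, 0, 0, 0, 0], [-30, -26, 0, 0, 0, 0], [-30, -26, 0, 0, 0, 0], [-30, -26, 0, 0, 0, 0]]}}

```text
t: 0.93
ee_pos: [380.3, 276.2, 250.0]
orientation: [-0.348, -3.12, 0.006]
ft_force: [1.3, 0.5, -0.6]
width: 24.6
```

Emit:
{"op": "move_arm", "data": {"deltas": [[-30, -26, 0, 0, 0, 0], [-30, -26, 0, 0, 0, 0], [-30, -26, 0, 0, 0, 0], [-30, -26, 0, 0, 0, 0], [-30, -26, 0, 0, 0, 0]]}}

```text
t: 1.35
ee_pos: [501.1, 106.5, 250.0]
orientation: [-0.348, -3.12, 0.006]
ft_force: [-0.2, 0.5, 0.4]
width: 0.2
```

```bash
python3 - <<'E'
from h import *
from workcell import ctrl
o=ctrl.get_obs(); p,y=strappt(1.833,100,50); print(o["t"],o["ee_pos"],o["width"],p,y, delta(o,[*p,230],y))
E
```

```text
1.35 [501.06826606 106.49829554 249.99777996] 0.2456963415646933 [ 678.05111014 -145.60145241] 0.36621881266484674 (array([-228.2, -206.9,   20.3]), array([-0.004,  0.   ,  0.983]))
```

Emit:
{"op": "move_arm", "data": {"deltas": [[-30, -27, 0, 0, 0, 0], [-30, -27, 0, 0, 0, 0], [-30, -27, 0, 0, 0, 0], [-30, -27, 0, 0, 0, 0], [-30, -27, 0, 0, 0, 0]]}}

```text
t: 1.77
ee_pos: [618.6, -65.5, 248.8]
orientation: [-0.35, -3.117, 0.005]
ft_force: [1.2, -0.1, 0.2]
width: 0.5
```

Emit:
{"op": "move_arm", "data": {"deltas": [[-30, -27, 0, 0, 0, 0], [-30, -27, 0, 0, 0, 0], [0, 0, 0, 0, 0, 0.12], [0, 0, 0, 0, 0, 0.12], [0, 0, 0, 0, 0, 0.12]]}}

```text
t: 2.18
ee_pos: [668.8, -143.7, 244.9]
orientation: [-0.925, -2.996, 0.009]
ft_force: [-0.2, 0.5, -1.4]
width: 0.4
```

Emit:
{"op": "move_arm", "data": {"deltas": [[0, 0, 0, 0, 0, 0.12], [0, 0, 0, 0, 0, 0.12], [0, 0, 0, 0, 0, 0.12], [0, 0, 0, 0, 0, 0.12], [0, 0, 0, 0, 0, 0.12]]}}

```text
t: 2.6
ee_pos: [667.3, -145.1, 241.0]
orientation: [-1.797, -2.565, 0.015]
ft_force: [0.3, -0.4, -0.2]
width: 0.3
```

```bash
python3 - <<'E'
from h import *
from workcell import ctrl,eyes
o=ctrl.get_obs(); p,y=strappt(1.833,100,50); print(o["t"],o["ee_pos"],o["width"],p,y, delta(o,[*p,44],y))
d=eyes.get_image("scene"); cv2.imwrite("pics/s1.png",cv2.resize(d["frame"][130:290,230:410,::-1],None,fx=4,fy=3.7))
E
```

```text
2.6 [ 667.25207561 -145.05765181  241.00338952] 0.28128056789308803 [ 678.05111014 -145.60145241] 0.36621881266484674 (array([ -4.6,  12.6, 196.8]), array([-0.013, -0.002, -0.018]))
```

View pics/s1.png

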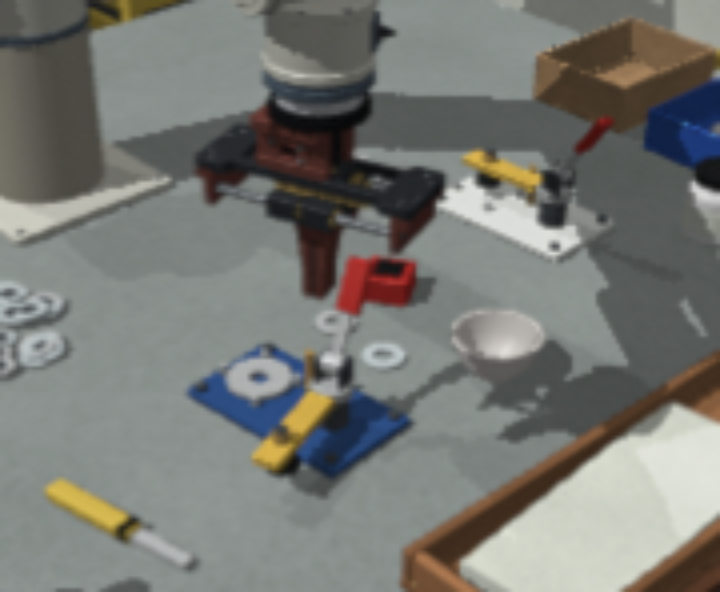

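Emit:
{"op": "move_arm", "data": {"deltas": [[-5, 12, 40, 0, 0, 0], [0, 0, 40, 0, 0, 0], [0, 0, 40, 0, 0, 0], [0, 0, 30, 0, 0, 0], [0, 0, 20, 0, 0, 0]]}}

```text
t: 3.07
ee_pos: [684.2, -147.5, 73.1]
orientation: [1.793, 2.574, -0.006]
ft_force: [-0.3, 0.8, 0.0]
width: 0.3
```

```bash
python3 - <<'E'
from h import *
from workcell import ctrl,eyes
o=ctrl.get_obs(); p,y=strappt(1.833,100,45); print(o["t"],o["ee_pos"],o["ft_force"],p,y, delta(o,[*p,45],y))
d=eyes.get_image("scene"); print(proj(d,[o["ee_pos"]]));cv2.imwrite("pics/s2.png",cv2.resize(d["frame"][170:290,250:390,::-1],None,fx=5,fy=5))
d=eyes.get_image("top"); cv2.imwrite("pics/t2.png",cv2.resize(d["frame"][130:250,270:410,::-1],None,fx=5,fy=5))
E
```

```text
3.0667 [ 684.17804029 -147.49249941   73.05474196] [-0.31929137  0.75078334  0.00635605] [ 673.38267008 -147.39189016] 0.36621881266484674 (array([  4. , -10.1,  28. ]), array([-0.001,  0.006, -0.012]))
[[312.96083076 252.21451599]]
```

View pics/s2.png

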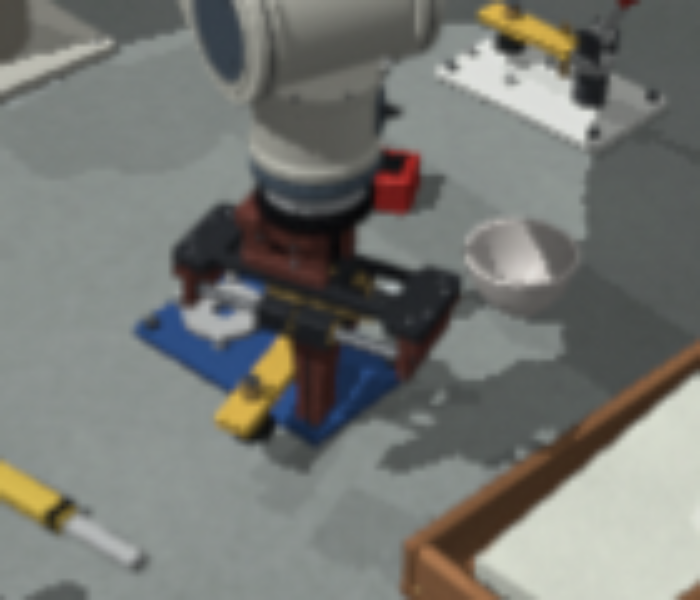

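View pics/t2.png

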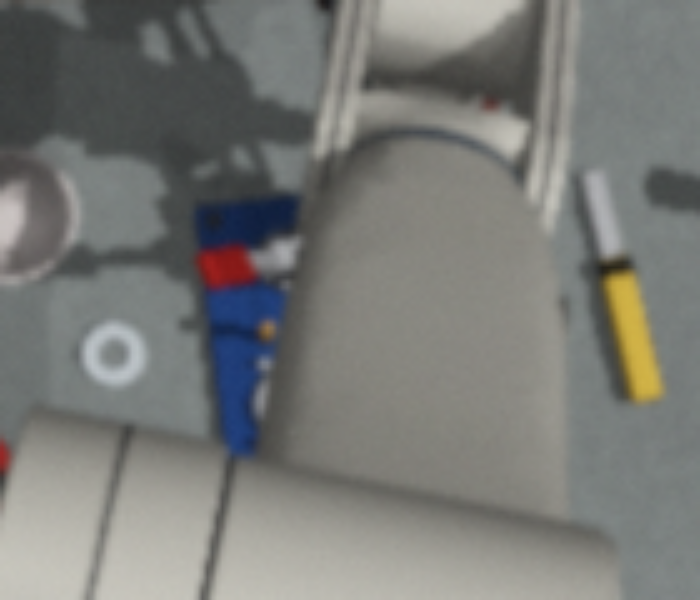

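Emit:
{"op": "move_arm", "data": {"deltas": [[4, -6, 20, 0, 0, 0], [0, 0, 8, 0, 0, 0], [0, -7, 0, 0, 0, 0], [0, -7, 0, 0, 0, 0], [0, -6, 0, 0, 0, 0]]}}

```text
t: 3.58
ee_pos: [659.9, -153.5, 48.6]
orientation: [1.784, 2.579, -0.005]
ft_force: [-0.2, 0.2, -0.8]
width: 0.2
```

```bash
cat > st.py <<'E'
from h import *
from workcell import ctrl
import sys
o=ctrl.get_obs(); F=np.load("fix.npz")
l=F["R"].T@(o["ee_pos"][:2]-F["t"])
Rm=Ro.from_rotvec(o["orientation"]).as_matrix(); yaw=np.arctan2(Rm[1,1],Rm[0,1])-F["a"]
# tool's y = n => strap angle th: n=(sin th,-cos th)
thy=np.arctan2(np.sin(yaw),-np.cos(yaw)) ; R0=np.hypot(*l)
off=26.5; phi=np.arctan2(-l[1],-l[0]); th=phi-np.arcsin(off/R0)
print("t",o["t"],"pos",o["ee_pos"].round(1),"f",o["ft_force"].round(1),"fix",l.round(1),"R",R0.round(1),"th(contact)",th.round(3),"th(tool)",thy.round(3),"q6",o["qpos"][5].round(2))
if len(sys.argv)>1:
    t=float(sys.argv[1]); p,y=strappt(t,100,off); print(delta(o,[*p,45],y))
E
python3 st.py 1.7
```

```text
t 3.5833 pos [ 659.9 -153.5   48.6] f [-0.2  0.2 -0.8] fix [ 55.4 -89.6] R 105.3 th(contact) 1.87 th(tool) 2.885 q6 -0.6
(array([ -1.8, -17.3,   3.6]), array([0.001, 0.007, 0.127]))
```

```bash
sed -i 's/np.arctan2(np.sin(yaw),-np.cos(yaw))/np.arctan2(np.cos(yaw),-np.sin(yaw))/' st.py
```

Emit:
{"op": "move_arm", "data": {"deltas": [[0, -6, 4, 0, 0, 0], [-2, -10, 0, 0, 0, 0.1], [-2, -10, 0, 0, 0, 0.1], [-2, -10, 0, 0, 0, 0.1], [-2, -10, 0, 0, 0, 0.1]]}}

```text
t: 4.0
ee_pos: [620.8, -174.3, 51.2]
orientation: [2.265, 2.148, 0.013]
ft_force: [1.6, 0.0, -1.6]
width: 0.4
```

```bash
python3 st.py 1.0
```

```text
t 4.0 pos [ 620.8 -174.3   51.2] f [ 1.6  0.  -1.6] fix [  14.3 -106.2] R 107.1 th(contact) 1.454 th(tool) 1.414 q6 -0.23
(array([  0.5, -46.8,   5.2]), array([0.022, 0.004, 0.414]))
```

Emit:
{"op": "move_arm", "data": {"deltas": [[-2, -11, 3, 0.01, 0, 0.1], [-2, -11, 3, 0.01, 0, 0.1], [-2, -11, 2, 0, 0, 0.1], [-2, -11, 2, 0, 0, 0.1], [-2, -11, 2, 0, 0, 0.1]]}}

```text
t: 4.42
ee_pos: [572.7, -175.6, 47.6]
orientation: [2.743, 1.481, 0.024]
ft_force: [2.5, -1.6, 2.2]
width: 0.4
```

```bash
python3 st.py 0.5;python3 - <<'E'
from h import *
from workcell import ctrl,eyes
d=eyes.get_image("scene"); cv2.imwrite("pics/s3.png",cv2.resize(d["frame"][170:290,250:390,::-1],None,fx=5,fy=5))
E
```

```text
t 4.4167 pos [ 572.7 -175.6   47.6] f [ 2.5 -1.6  2.2] fix [ -33.7 -102.5] R 107.9 th(contact) 1.005 th(tool) 0.886 q6 0.27
(array([ -1.9, -51.9,   1.1]), array([ 0.028, -0.008,  0.386]))
```

View pics/s3.png

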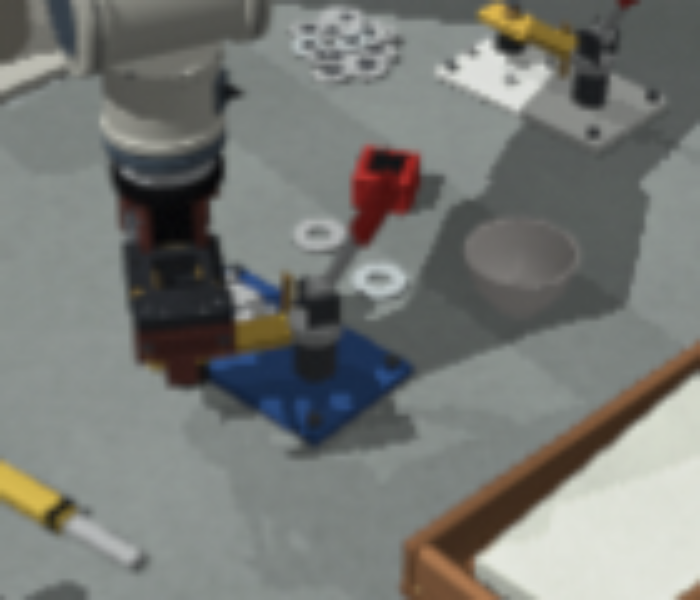

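The strap, at crop (260,330), is following the finger round to about 1.0 rad and the lever is still up. I'll keep sweeping.

Emit:
{"op": "move_arm", "data": {"deltas": [[-1, -12, 2, 0.015, 0, 0.08], [-2, -12, 2, 0.015, 0, 0.08], [-2, -12, 2, 0, 0, 0.09], [-2, -12, 2, 0, 0, 0.09], [-2, -12, 2, 0, 0, 0.09]]}}

```text
t: 4.88
ee_pos: [527.7, -146.4, 43.7]
orientation: [3.016, 0.848, 0.027]
ft_force: [0.5, -2.7, 2.2]
width: 0.9
```

```bash
python3 st.py 0.0
```

```text
t 4.8833 pos [ 527.7 -146.4   43.7] f [ 0.5 -2.7  2.2] fix [-75.4 -68.8] R 102.1 th(contact) 0.477 th(tool) 0.444 q6 0.73
(array([ -4. , -48.8,  -1.9]), array([ 0.009, -0.017,  0.444]))
```

Emit:
{"op": "move_arm", "data": {"deltas": [[-2, -10, 0, 0, -0.01, 0.1], [-2, -10, 0, 0, 0, 0.1], [-2, -10, 0, 0, 0, 0.1], [-2, -6, 0, 0, 0, 0.06], [-1, -4, 0, 0, 0, 0.04]]}}

```text
t: 5.3
ee_pos: [505.3, -114.9, 46.9]
orientation: [3.12, 0.217, 0.026]
ft_force: [-0.6, -3.1, -1.5]
width: 0.4
```

```bash
python3 st.py 0.0
```

```text
t 5.3 pos [ 505.3 -114.9   46.9] f [-0.6 -3.1 -1.5] fix [-94.5 -35.1] R 100.8 th(contact) 0.09 th(tool) 0.035 q6 1.2
(array([-5.3, -8.8,  1.7]), array([ 0.015, -0.016,  0.035]))
```

Emit:
{"op": "move_arm", "data": {"deltas": [[0, -4, 1, 0.01, -0.01, 0.03], [0, -4, 1, 0, 0, 0], [0, -3, 0, 0, 0, 0], [0, -3, 0, 0, 0, 0]]}}

```text
t: 5.63
ee_pos: [503.6, -102.2, 46.9]
orientation: [3.129, 0.182, 0.013]
ft_force: [-0.5, -24.7, -5.3]
width: 0.6
```

```bash
python3 st.py 0.0
```

```text
t 5.6333 pos [ 503.6 -102.2   46.9] f [ -0.5 -24.7  -5.3] fix [-94.8 -22.3] R 97.4 th(contact) -0.045 th(tool) 0.012 q6 1.24
(array([-5.2,  4.1,  1.9]), array([ 0.007, -0.008,  0.012]))
```

The push force jumped to 25 N, so the strap is on its stop. I'll back off and look.

Emit:
{"op": "move_arm", "data": {"deltas": [[0, 1, 0, 0, 0, 0], [0, 1, 0, 0, 0, 0], [0, 15, 0, 0, 0, 0], [0, 15, -10, 0, 0, 0], [0, 0, -40, 0, 0, 0]]}}

```text
t: 6.05
ee_pos: [503.5, -132.0, 92.9]
orientation: [3.133, 0.194, -0.001]
ft_force: [0.7, -0.5, 0.7]
width: 0.7
```

Emit:
{"op": "move_arm", "data": {"deltas": [[0, 0, -40, 0, 0, 0], [0, 0, -40, 0, 0, 0], [0, 0, -40, 0, 0, 0], [0, 10, -20, 0, 0, 0], [0, 30, 0, 0, 0, 0]]}}

```text
t: 6.47
ee_pos: [510.0, -169.0, 244.9]
orientation: [3.133, 0.205, 0.009]
ft_force: [0.2, -0.2, -0.5]
width: 0.5
```

```bash
python3 st.py 0.0;python3 - <<'E'
from h import *
from workcell import ctrl,eyes
d=eyes.get_image("scene"); cv2.imwrite("pics/s4.png",cv2.resize(d["frame"][180:280,250:390,::-1],None,fx=5.5,fy=5.5,interpolation=2))
print(proj(d,[[*strappt(t,125,0)[0],62] for t in(0,.07,.15)]),proj(d,[[*fixw(5+105*np.cos(e),0),82+105*np.sin(e)] for e in(1.05,.95,.85)]))
d=eyes.get_image("top"); cv2.imwrite("pics/t4.png",cv2.resize(d["frame"][140:240,280:400,::-1],None,fx=6,fy=6,interpolation=2))
print(proj(d,[[*fixw(5+105*np.cos(e),0),82+105*np.sin(e)] for e in(1.05,.95,.85)]))
E
```

```text
t 6.4667 pos [ 510.  -169.   244.9] f [ 0.2 -0.2 -0.5] fix [-95.4 -89.5] R 130.8 th(contact) 0.549 th(tool) 0.026 q6 1.1
(array([ -4. , -63.5, 199.8]), array([ 0.002, -0.005,  0.026]))
[[288.39805011 219.02580407]
 [286.80556228 220.07921762]
 [285.11879349 221.36616148]] [[325.03921103 213.93196036]
 [327.01379948 216.33277569]
 [328.849823   218.8729393 ]]
[[325.9792965  157.80912973]
 [325.52337236 155.34195723]
 [325.08590939 153.14402158]]
```

View pics/s4.png

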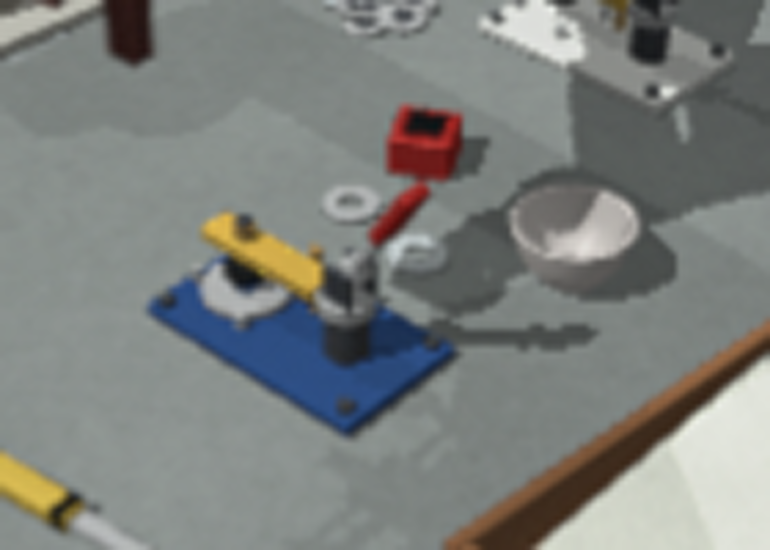

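View pics/t4.png

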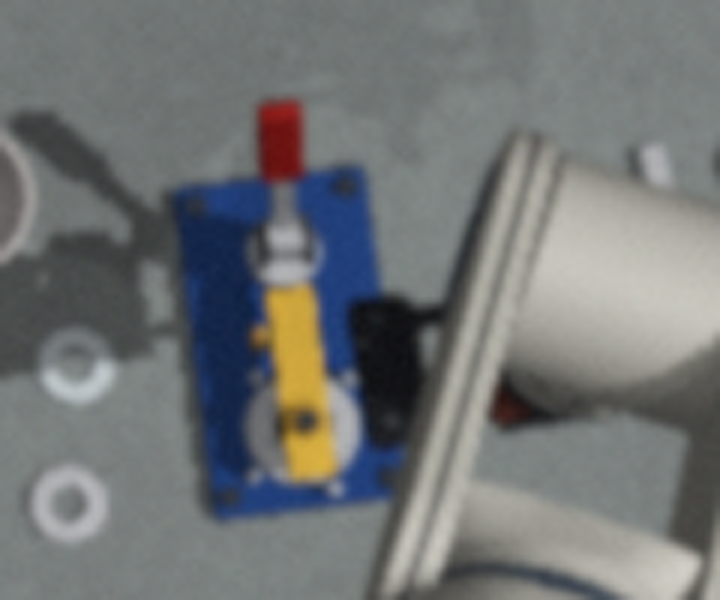

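The strap (crop 265,255) lies along the fixture axis, touching the brass pin. The lever is still up, with its tip at crop (423,188), which is about 0.05 rad. Now for the lever.

Emit:
{"op": "move_arm", "data": {"deltas": [[24, -20, 5, 0, 0, 0], [24, -20, 5, 0, 0, 0], [24, -20, 5, 0, 0, 0], [24, -20, 5, 0, 0, 0], [8, -6, 10, 0, 0, 0.02]]}}

```text
t: 6.98
ee_pos: [603.8, -71.8, 211.9]
orientation: [3.137, 0.156, 0.008]
ft_force: [0.0, 0.6, 0.2]
width: 0.6
```

```bash
cat > lv.py <<'E'
from h import *
from workcell import ctrl
o=ctrl.get_obs(); F=np.load("fix.npz"); y=-np.pi/2+F["a"]
l=F["R"].T@(o["ee_pos"][:2]-F["t"]); print("t",o["t"].__round__(2),"fix",l.round(1),o["ee_pos"][2].round(1),"f",o["ft_force"].round(1),"turn",delta(o,o["ee_pos"],y)[1])
for e in (1.2,1.05,.9,.7,.5,.3,.1):
    rc=75; x=5+rc*np.cos(e)-6*np.sin(e)-10; z=82+rc*np.sin(e)+6*np.cos(e)
    print(e,round(x,1),round(z,1),delta(o,[*fixw(x,0),z])[0])
E
python3 lv.py
```

```text
t 6.98 fix [ 8.  -2.5] 211.9 f [0.  0.6 0.2] turn [ 0.001 -0.005 -0.004]
1.2 16.6 154.1 [ 8.3 -2.6 57.8]
1.05 27.1 150.0 [18.8 -2.6 61.9]
0.9 36.9 144.5 [28.5 -2.7 67.5]
0.7 48.5 134.9 [40.1 -2.7 77.2]
0.5 57.9 123.2 [49.5 -2.8 88.9]
0.3 64.9 109.9 [ 56.3  -2.8 102.2]
0.1 69.0 95.5 [ 60.4  -2.9 116.7]
```

Emit:
{"op": "move_arm", "data": {"deltas": [[2, -2, 25, 0, 0, 0], [2, 0, 20, 0, 0, 0], [3, 0, 10, 0, 0, 0], [3, 0, 4, 0, 0, 0]]}}

```text
t: 7.32
ee_pos: [614.0, -62.1, 147.0]
orientation: [-3.135, -0.165, -0.002]
ft_force: [-0.5, 0.9, 1.2]
width: 0.6
```

```bash
python3 lv.py
```

```text
t 7.32 fix [19.1  6.1] 147.0 f [-0.5  0.9  1.2] turn [-0.002 -0.001  0.001]
1.2 16.6 154.1 [-2.5  6.1 -7.1]
1.05 27.1 150.0 [ 8.   6.1 -3. ]
0.9 36.9 144.5 [17.8  6.1  2.6]
0.7 48.5 134.9 [29.3  6.1 12.2]
0.5 57.9 123.2 [38.8  6.2 23.9]
0.3 64.9 109.9 [45.7  6.2 37.2]
0.1 69.0 95.5 [49.8  6.3 51.6]
```

Emit:
{"op": "move_arm", "data": {"deltas": [[2, 5, 0, 0, 0, 0], [4, 1, 0, 0, 0, 0], [8, 0, 1, 0, 0, 0], [6, 0, 3, 0, 0, 0]]}}

```text
t: 7.65
ee_pos: [632.9, -66.3, 142.4]
orientation: [-3.134, -0.165, 0.009]
ft_force: [-4.4, 1.5, 0.2]
width: 0.3
```

```bash
python3 lv.py
```

```text
t 7.65 fix [37.5 -0.1] 142.4 f [-4.4  1.5  0.2] turn [-0.004  0.005  0.001]
1.2 16.6 154.1 [-21.   -0.2 -11.6]
1.05 27.1 150.0 [-10.4  -0.1  -7.6]
0.9 36.9 144.5 [-0.6 -0.1 -2.1]
0.7 48.5 134.9 [11.  -0.1  7.4]
0.5 57.9 123.2 [20.5 -0.  19.1]
0.3 64.9 109.9 [27.5  0.1 32.4]
0.1 69.0 95.5 [31.8  0.1 46.8]
```

In contact. I'll follow the arc down.

Emit:
{"op": "move_arm", "data": {"deltas": [[6, 0, 4, 0, 0, 0], [6, 0, 5, 0, 0, 0], [5, 0, 6, 0, 0, 0], [4, 0, 7, 0, 0, 0], [3, 0, 7, 0, 0, 0]]}}

```text
t: 8.07
ee_pos: [659.9, -64.2, 113.4]
orientation: [-3.134, -0.163, 0.006]
ft_force: [-4.0, -0.5, 2.5]
width: 0.5
```

```bash
python3 lv.py
```

```text
t 8.07 fix [64.6 -0.8] 113.4 f [-4.  -0.5  2.5] turn [-0.004  0.004 -0.   ]
1.2 16.6 154.1 [-48.2  -0.9 -40.5]
1.05 27.1 150.0 [-37.7  -0.9 -36.5]
0.9 36.9 144.5 [-27.8  -0.9 -31. ]
0.7 48.5 134.9 [-16.2  -0.8 -21.5]
0.5 57.9 123.2 [-6.7 -0.8 -9.8]
0.3 64.9 109.9 [ 0.3 -0.7  3.5]
0.1 69.0 95.5 [ 4.5 -0.7 17.9]
```

Emit:
{"op": "move_arm", "data": {"deltas": [[2, 0, 5, 0, 0, 0], [1, 0, 5, 0, 0, 0], [1, 0, 4, 0, 0, 0], [0, 0, 3, 0, 0, 0]]}}

```text
t: 8.4
ee_pos: [666.0, -63.6, 94.6]
orientation: [-3.134, -0.163, 0.003]
ft_force: [-12.9, 1.0, 34.9]
width: 0.3
```

```bash
python3 lv.py
```

```text
t 8.4 fix [70.8 -0.8] 94.6 f [-12.9   1.   34.9] turn [-0.003  0.002  0.   ]
1.2 16.6 154.1 [-54.3  -1.  -59.4]
1.05 27.1 150.0 [-43.8  -1.  -55.4]
0.9 36.9 144.5 [-33.9  -1.  -49.8]
0.7 48.5 134.9 [-22.3  -1.  -40.3]
0.5 57.9 123.2 [-12.9  -0.9 -28.6]
0.3 64.9 109.9 [ -5.9  -0.9 -15.3]
0.1 69.0 95.5 [-1.7 -0.8 -0.8]
```

There's 35 N upward at the height expected for e=0.1, so the lever is on its end stop. I'll hold briefly and lift straight off.

Emit:
{"op": "move_arm", "data": {"deltas": [[0, 0, 0, 0, 0, 0], [0, 0, -1, 0, 0, 0], [0, 0, -5, 0, 0, 0], [0, 0, -35, 0, 0, 0], [0, 0, -40, 0, 0, 0]]}}

```text
t: 8.82
ee_pos: [662.6, -63.4, 170.2]
orientation: [-3.132, -0.163, 0.02]
ft_force: [-0.1, 0.2, 0.5]
width: 0.5
```

Emit:
{"op": "move_arm", "data": {"deltas": [[0, 0, -40, 0, 0, 0], [0, 25, -20, 0, 0, 0], [0, 40, 0, 0, 0, 0], [0, 40, 0, 0, 0, 0], [0, 40, 0, 0, 0, 0]]}}

```text
t: 9.23
ee_pos: [687.0, -205.0, 246.0]
orientation: [-3.135, -0.181, -0.017]
ft_force: [-0.1, -0.4, -0.1]
width: 0.4
```

Emit:
{"op": "move_arm", "data": {"deltas": [[0, 40, 0, 0, 0, 0], [0, 30, 0, 0, 0, 0], [0, 0, 0, 0, 0, 0], [0, 0, 0, 0, 0, 0]]}}

```text
t: 9.57
ee_pos: [697.4, -287.2, 248.7]
orientation: [3.132, 0.17, 0.032]
ft_force: [-0.4, 0.1, -0.1]
width: 0.1
```

```bash
python3 - <<'E'
from h import *
from workcell import ctrl,eyes
o=ctrl.get_obs();print(o["t"],o["ee_pos"],o["ft_force"])
d=eyes.get_image("scene"); cv2.imwrite("pics/s5.png",cv2.resize(d["frame"][180:280,250:390,::-1],None,fx=5.5,fy=5.5,interpolation=2))
f=lambda p:((p-[250,180])*5.5).round()
print(f(proj(d,[[*strappt(t,125,0)[0],62] for t in(0,.07,.15)])),f(proj(d,[[*fixw(5+105*np.cos(e),0),82+105*np.sin(e)] for e in(.1,.2,.3)])))
d=eyes.get_image("top"); cv2.imwrite("pics/t5.png",cv2.resize(d["frame"][140:240,280:400,::-1],None,fx=6,fy=6,interpolation=2))
E
```

```text
9.5667 [ 697.39423214 -287.19902733  248.66695434] [-0.35167926  0.05996826 -0.13909027]
[[211. 215.]
 [202. 220.]
 [193. 228.]] [[475. 325.]
 [474. 311.]
 [471. 297.]]
```

View pics/s5.png

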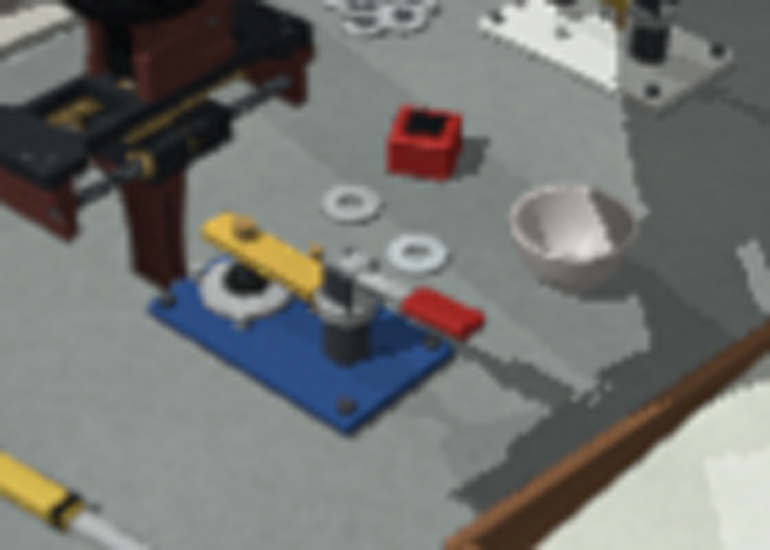

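View pics/t5.png

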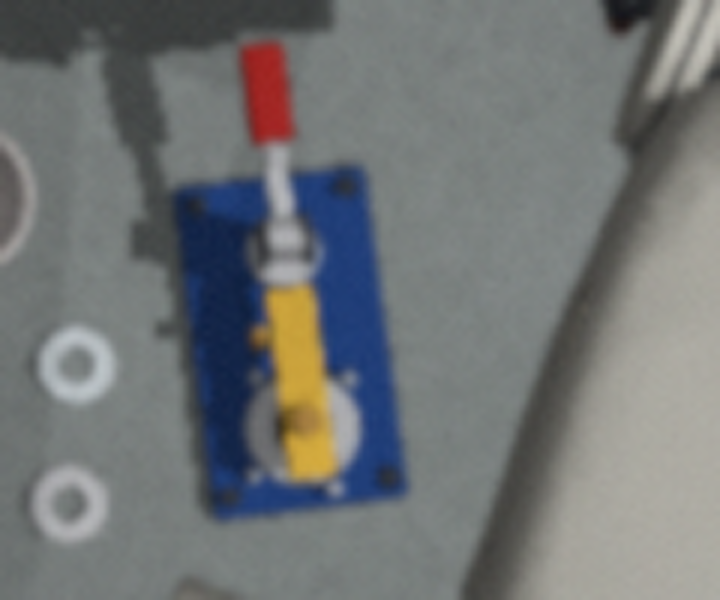

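The strap is still on the stop pin. The lever tip, at about crop (477,325), matches the 0.10 rad end stop prediction of (475,325), the pad is down on the blank, and the robot is clear. Handing in.

```bash
python3 -c "
from workcell import ctrl
print(ctrl.close_job()); o=ctrl.get_obs(); print(o['t'],o['ft_force'])"
```

```text
the job is handed in; nothing more can be done
None
the job is handed in; nothing more can be done
```

The washer blank is clamped in the blue fixture and the job is handed in; handing in gives no verdict. With shut fingers I swung the yellow strap home onto its brass stop pin, where the push force rose to 25 N. I checked that the lever was still up, then pushed it down to its end stop (35 N), lifted off and moved clear at 9.6 s.

The last pictures show:
- **Strap:** it lies against the stop pin.
- **Lever:** its tip is within about 2 enlarged-crop pixels (under half a camera pixel) of the predicted end stop position.
- **Pad and blank:** the pad is down over the blank and the blank is in its nest. I could not measure the pad force; I take it from the lever being fully down.
- **Bystanders and robot:** the nearby bystanders look unmoved by eye. I did not look at the flask, jar and snips again after the first pictures, but the arm never worked near them. The robot touches nothing.

No check failed or disagreed.

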